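Comb the injector pens into a squared-up row

ROBOT

A 6-joint arm with a two-finger parallel gripper is mounted at the origin on the work surface. World frame = base frame: x ahead of the robot, y to its left, z up, the work surface at z = 0. Lengths are in mm, angles in rad, forces in N, time in s.
With the tool pointing down it reaches from about 425 to 925 mm from the base axis. Payload 12.5 kg.
Tool frame: the origin (TCP) lies midway between the tips of the shut fingers; the grasp point (between the pads) lies 19 mm behind it; z points along the fingers, x is the direction in which the jaws open and shut, and the axes are right-handed (so a half turn about z gives the same grasp; the last joint's range is limited). The gripper opens to 85 mm and grips with 20 to 120 N. Pads are 22 mm wide; open, the fingers measure 114 mm over their backs; the gripper's body (76 mm by 85 mm) begins 54 mm behind the grasp point. The pads swing forward as they close: fully open they stand 13 mm farther back than shut.
Start: joints at [-1.283, 0.491, 1.559, -0, 1.092, -0.106], TCP at [239.836, -577.169, 231.327] pointing down, gripper open.
Joint ranges: [-3.1, 3.1], [-0.84, 2.19], [0.05, 2.79], [-1.13, 4.28], [0.06, 2.93], [-2.69, 2.69]. Speed limits (rad/s): [2.22, 2.22, 2.79, 3.14, 3.14, 3.14].

INTERFACE

Orientations are given as a unit quaternion [x, y, z, w].
In Python, from workcell import arm gives the robot as it stands. The module is installed in compiled form; this text tells all that it offers.
- The arm moves only by the tool step_arm, never from a script. Its argument "targets" is a list of rows, each a list of 5 numbers: the closure, from -1 (fully open) to 1 (shut), then the shift along the tool's x, y, z in cm, then the turn about the tool's z in degrees. A call has 1 to 12 rows; each row shifts and turns the pose as measured when the row begins, along the tool's axes as they then stand; what a row does not reach is not made up. A row lasts 1/8 s, in which the tool goes at most 62.5 mm and 10.7 degrees, less where a joint would pass 70% of its speed; a pose out of reach is approached as far as the arm can. A call is refused whole if a number of a shift passes 6.25 or a number of a turn 10.7, either way. A call with a gripper value outside its range is refused whole. The fingers move at their own pace and stop on an object; "squeeze" is the grip in N (left out, the last holds). Time passes only in rows, so rows that do not move let the fingers close. It gives the time, the measured TCP pose, the force and the opening at its end, in the units of the state.
- arm.observe(): the state, without advancing time (a new reading comes with each control period).
- arm.snapshot(name): name is "scene" or "top" or "wrist"; returns (picture, depth): 480x640x3 uint8, blue, green, red; 480x640 float32, mm along the optical axis (not along the pixel's ray), 0 where there is no reading.
- arm.get_calibration(name): a dict with "camera_matrix" (3x3 intrinsics, pixels), "R" (3x3) and "t" (3): a world point X has camera coordinates R X + t; the wrist camera has in their place "T_tool_cam" (4x4, takes a point from camera to tool coordinates, whose origin is the TCP and whose axes are the tool frame's). Camera axes: x right, y down, z forward; pixel columns grow to the right and rows downward; lengths in mm; the calibration is good to about 2 mm. A picture is of the moment at which its call begins: read the wrist's pose just before it. get_calibration takes no time and is no camera call.
- arm.hand_in(): hands the job in, once; it reports no verdict.
The state is a dict: "time": time; "joint_pos": joint angles; "dq": joint speeds; "effort": joint torques, N m; "position": TCP position; "tool_rot": TCP orientation; "wrist_force": force on the tool from outside, world axes, zero at the start; "moment": the same for the moment, N m; "opening": finger opening in mm.
Only numpy, scipy, OpenCV 4.12 (cv2) and the standard library are available. Lean on these libraries where they do the work, as an engineer would, in place of code of your own. Each camera call takes 0.05 s, during which the arm holds its last target.

TASK

Take the hand rake from its rest and comb the five injector pens scattered in the steel tray side by side into one snug, parallel row up against the clamped partition at the tray's end opposite the vials, finishing with a light push of the rake (about 5 N) held for a moment to close the gaps. Then even up the row with the rake by pushing the pens' ends flush against the far long wall, and stand the rake back in its rest. The pens have glass cartridges: push them gently, with the rake only, and leave everything else where it is.

Things in the scene. Friction and masses are not known exactly. Their poses are not given: they have to be found in the camera images.
- tray: Open steel tray, fixed. Origin under its main area, which is inside 220 mm along tray x (-110 to 110), 360 mm along tray y (-160 to 200). Floor top at z = 4 mm; walls 4 mm thick, tops at z = 24 mm. Beyond the divider at y = -160 is a 50 mm vial compartment; the wall at x = +110 is the far long wall. At yaw 0 x points away from the robot, y to its left.
- tray_end (a point): Middle of the end wall's inner face, on the floor: tray (0, 200, 4) mm. Parallel to this wall a steel partition, 5 mm thick, as high as the walls, is clamped right across the tray. It is movable and its place is not reported: the face towards the pens is somewhere from y = 160 to 193 mm. It does not give way.
- rake_grip (a point): Point to grasp: centre of the rake's grey grip, 104 mm long (rake x), 22 mm thick (rake y), 46 mm high. It is 60 mm above the tine tips, 21 mm above the 122 x 26 mm shoulder below the grip (shoulder underside 30 mm above the tips). Rake z is up; 140 g. At the start the rake stands in its rest.
- rake_tip (a point): Middle of the rake's tine tips, 60 mm straight below rake_grip. Nine straight round steel tines, 30 mm long, 5 mm thick, stand in one row along rake x, 14 mm apart (outermost centres at x = -56 and +56 mm).
- rest: Black rest for the rake, fixed on the counter, 150 x 44 mm, 34 mm high; origin under its middle. Its slot, 128 mm (rest x) by 14 mm (rest y), is open at the top: the tines drop in and the rake's shoulder sits on the rim, tine tips then 4 mm above the counter.
- pen0_center (a point): Centre of one of five alike loose injector pens: rods 110 mm long (pen x, grey cap at +x), soft-square 14 x 14 mm, about 25 g, each with a glass cartridge inside. Lies on the tray floor, its centre 7 mm above it.
- pen1_center (a point): Centre of injector pen 1, like pen0.
- pen2_center (a point): Centre of injector pen 2, like pen0.
- pen3_center (a point): Centre of injector pen 3, like pen0.
- pen4_center (a point): Centre of injector pen 4, like pen0.
- vial0: Small capped glass vial, 24 mm across, 40 mm high, standing in the tray's compartment (origin under it). Leave alone.
- vial1: Second vial, the same. Leave alone.
- carton: Lying medicine carton 135 x 60 x 36 mm on the side of the tray opposite to the rest. Leave alone.
- carton_far: Lying medicine carton 75 x 115 x 45 mm off a corner of the tray. Leave alone.
- cup: Small white dosing cup, 40 mm across, 32 mm high, off a corner of the tray. Leave alone.
- bottle: Amber bottle, 52 mm across, 105 mm high, to the left of the tray. Leave alone.
There are look-alikes about, which are no part of the job. What is shaped like the part that bears pen0_center but yellow is not meant.

How it is judged:
By the outcome, as a careful person would: the job done as asked, in the order asked, and still so for the second after the job is handed in, with the robot touching nothing.
It also fails if it takes over 72 s, if anything falls off the work surface, if the arm or the gripper's body presses on something with over 40 N, if the wrist force passes 120 N, or if a joint passes its speed limit or range.

## Working session

There is one attempt and no reset: what is moved stays moved. The work goes in short steps, Python scripts to look and compute and a tool call to move; the robot and the scene stay as the last step left them, time stands still between calls to the robot, and variables do not carry over. Pictures are saved under pics/ and viewed, and the job is handed in when it is done.

Besides the shell and the picture viewer there is one more tool, called after "Call:" as name(argument=value, ...) on one line, values as JSON. step_arm: Moves the arm, as the interface text tells. Its arguments: {"type":"object","properties":{"targets":{"type":"array","items":{"type":"array","items":{"type":"number"}}},"squeeze":{"type":"number"}},"required":["targets"]}

```bash
mkdir -p pics; ls
cat > h.py <<'E'
import numpy as np, cv2
from workcell import arm
from scipy.spatial.transform import Rotation as R
def cal(n): return arm.get_calibration(n)
def snap(n,f):
    im,d=arm.snapshot(n); cv2.imwrite('pics/%s.png'%f,im); np.save('pics/%s.npy'%f,d); return im,d
def ray(n,px,z,pose=None):
    """pixels (N,2) -> world points on plane z"""
    c=cal(n); K=np.array(c['camera_matrix']); px=np.atleast_2d(px).astype(float)
    d=np.c_[px,np.ones(len(px))]@np.linalg.inv(K).T
    if n!='wrist':
        Rm=np.array(c['R']); t=np.array(c['t']); o=-Rm.T@t; d=d@Rm
    else:
        T=np.eye(4); T[:3,:3]=R.from_quat(pose[1]).as_matrix(); T[:3,3]=pose[0]
        T=T@np.array(c['T_tool_cam']); o=T[:3,3]; d=d@T[:3,:3].T
    s=(z-o[2])/d[:,2]
    return o+d*s[:,None]
def proj(n,X):
    c=cal(n); X=np.atleast_2d(X); p=(X@np.array(c['R']).T+np.array(c['t']))@np.array(c['camera_matrix']).T
    return p[:,:2]/p[:,2:]
E
python3 - <<'E'
from h import *
print(arm.observe())
snap('top','top0'); snap('scene','scene0')
for n in('top','scene','wrist'): print(n,cal(n))
E
```

```text
pics
{'time': 0.0, 'joint_pos': array([-1.28259079e+00,  4.91578125e-01,  1.55944679e+00,  2.14442378e-05,
        1.09167403e+00, -1.05615853e-01]), 'dq': array([-1.27031885e-03, -6.72983370e-04,  2.80216038e-05, -4.07715447e-05,
       -1.24399324e-03,  7.57156705e-06]), 'effort': array([-2.27343560e-03, -6.18452239e+01, -2.61598760e+01, -2.22562162e-04,
        3.97863536e-03,  1.57872768e-05]), 'position': array([ 239.77949292, -576.94035538,  230.71711266]), 'tool_rot': array([ 8.31778367e-01, -5.55107596e-01, -4.19080193e-04, -3.61158244e-04]), 'wrist_force': array([0.44515223, 0.4539995 , 0.11044906]), 'moment': array([ 0.02744715, -0.02456322,  0.02733093]), 'opening': 85.47171942960519}
top {'camera_matrix': array([[535.40927131,   0.        , 312.07371398],
       [  0.        , 535.40927131, 240.89736511],
       [  0.        ,   0.        ,   1.        ]]), 'R': array([[ 0.00592165, -0.99953962, -0.02975695],
       [-0.99339154, -0.0024691 , -0.11474825],
       [ 0.11462195,  0.0302398 , -0.99294882]]), 't': array([  35.23722043,  632.09376906, 1115.14787337])}
scene {'
[... 215 characters left out ...]
621513],
       [ 0.68043432, -0.35917412, -0.6387512 ],
       [-0.57459515,  0.27947529, -0.76924247]]), 't': array([-283.55256022, -390.49433852, 1514.22645671])}
wrist {'camera_matrix': array([[332.40034322,   0.        , 319.04475018],
       [  0.        , 332.40034322, 237.2468068 ],
       [  0.        ,   0.        ,   1.        ]]), 'T_tool_cam': array([[ 9.99999950e-01, -3.33502599e-05, -3.13929715e-04,
        -9.16299693e-01],
       [ 1.33477313e-04,  9.45815821e-01,  3.24703581e-01,
        -8.47973737e+01],
       [ 2.86090742e-04, -3.24703607e-01,  9.45815778e-01,
        -1.42643498e+02],
       [ 0.00000000e+00,  0.00000000e+00,  0.00000000e+00,
         1.00000000e+00]])}
```

View pics/top0.png

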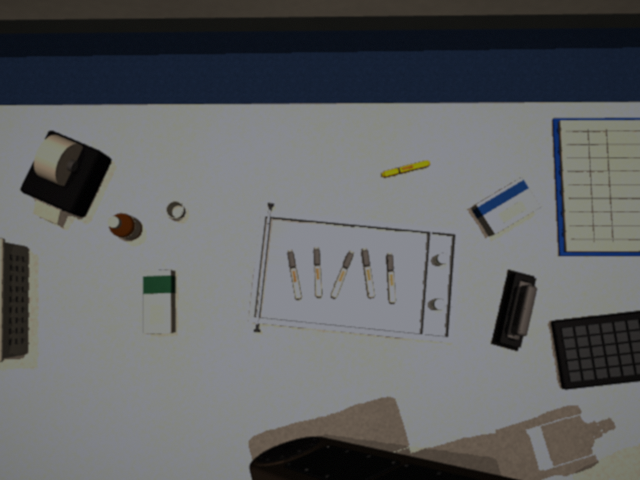

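View pics/scene0.png

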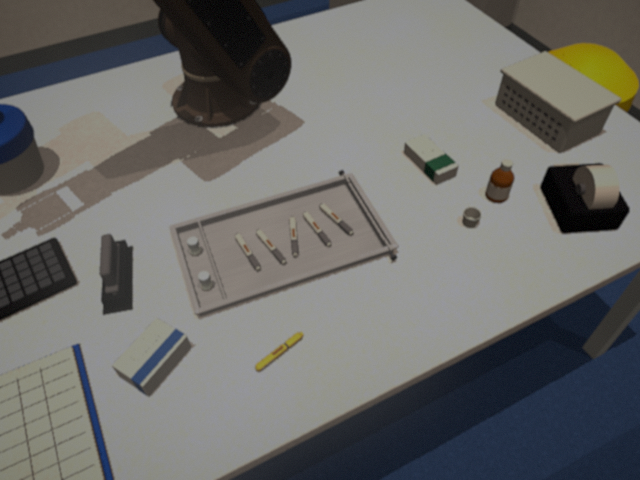

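Top view: tray at columns 255–455, rows 215–335; five pens at about columns 293, 318, 343, 367 and 391, row 275; rest with rake at (515, 310); partition line near column 263. I'll enlarge it to measure.

Run:
```python
import cv2,numpy as np
im=cv2.imread('pics/top0.png')
im=np.clip(im.astype(float)*1.5,0,255).astype('uint8')
cv2.imwrite('pics/c1.png',cv2.resize(im[205:345,245:465],(790,503),interpolation=cv2.INTER_CUBIC))
cv2.imwrite('pics/c2.png',cv2.resize(im[260:360,480:550],(490,600)[::1],interpolation=cv2.INTER_CUBIC))
```

```text
(no output)
```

View pics/c1.png

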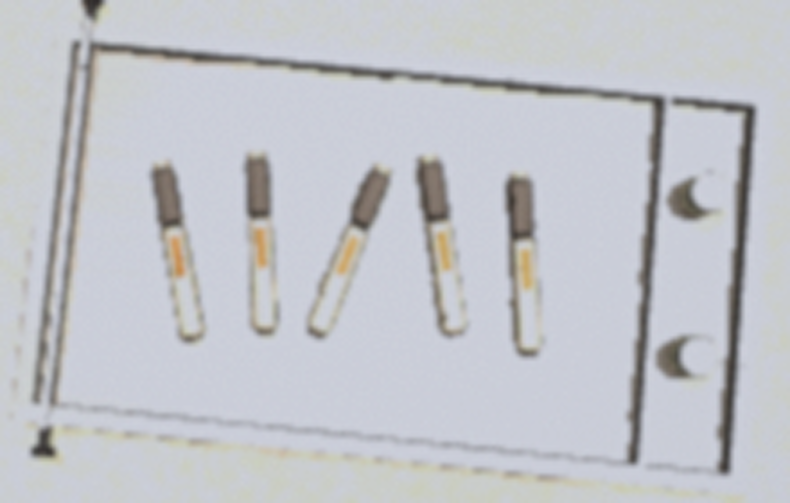

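View pics/c2.png

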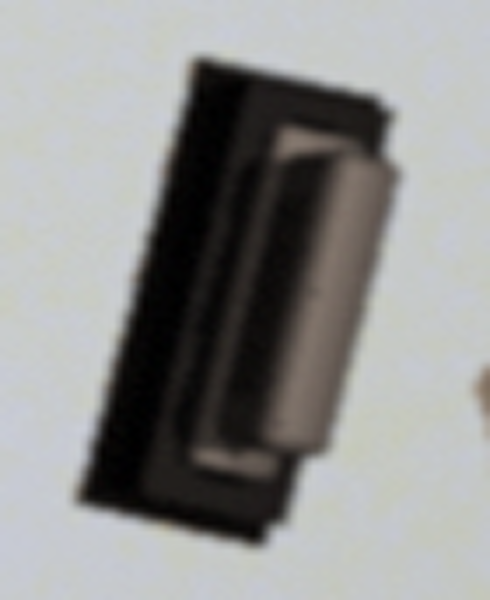

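Run:
```python
from h import *
d=np.load('pics/top0.npy'); c=cal('top'); K=c['camera_matrix'];Rm=c['R'];t=c['t']
v,u=np.mgrid[0:480,0:640]; P=np.stack([(u-K[0,2])/K[0,0]*d,(v-K[1,2])/K[1,1]*d,d],-1)
W=(P-t)@Rm
np.save('pics/W0.npy',W)
z=W[...,2]; print('table z',np.median(z[150:200,280:360]), 'floor',np.median(z[300:315,300:400]))
m=((z>78)&(z<95)); m[:,:480]=0;m[:,560:]=0;m[:250]=0;m[360:]=0
q=W[m]; print('grip top n',len(q),q.mean(0),np.median(q[:,2]))
r=cv2.minAreaRect(q[:,:2].astype(np.float32));print(r)
m=((z>27)&(z<78)); m[:,:480]=0;m[:,560:]=0;m[:250]=0;m[360:]=0
m=m|((z>78)&(z<95)&(u>480)&(u<560)&(v>250)&(v<360))
for lo,hi in((28,40),(40,50)):
  k=m&(z>lo)&(z<hi);q=W[k];r=cv2.minAreaRect(q[:,:2].astype(np.float32));print(lo,len(q),np.median(q[:,2]),r)
# tray walls rectangle
m=(z>18)&(z<30)&(u>240)&(u<470)&(v>200)&(v<345)
q=W[m];print('walls',len(q),np.median(q[:,2]),cv2.minAreaRect(q[:,:2].astype(np.float32)))
im=np.clip((z[205:345,245:465]+2)*8,0,255).astype('uint8')
cv2.imwrite('pics/hm.png',cv2.resize(im,(790,503),interpolation=cv2.INTER_NEAREST))
```

```text
table z 1.6032375094562328 floor 5.485276571248814
grip top n 611 [ 488.55837092 -393.38799068   87.4887249 ] 88.06657668722202
((488.8627624511719, -395.6306457519531), (24.228261947631836, 104.42631530761719), 76.03547668457031)
28 676 34.878842847052624 ((488.7480163574219, -395.6339111328125), (46.5087890625, 150.06387329101562), 74.97383117675781)
40 220 43.63142375754312 ((491.5653991699219, -393.19549560546875), (32.538604736328125, 129.3165283203125), 76.67835235595703)
walls 5220 24.44577087537342 ((559.8924560546875, -55.119537353515625), (439.9624938964844, 281.8464660644531), 84.58685302734375)
```

View pics/hm.png

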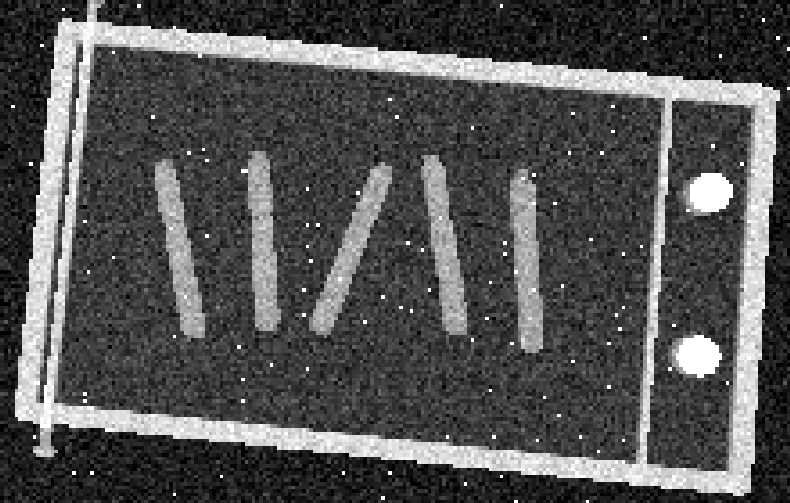

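The height map shows walls, partition (slanted line at columns 90→45), divider and five separate pens clearly. Now fit them.

Run:
```python
from h import *
W=np.load('pics/W0.npy'); z=W[...,2]; v,u=np.mgrid[0:480,0:640]
roi=(u>243)&(u<468)&(v>203)&(v<348)
m=roi&(z>20)&(z<30); q=W[m][:,:2]
yaw=np.radians(84.587-90)
# refine yaw: maximise histogram sharpness
best=None
for a in np.radians(np.arange(-7.5,-3,.05)):
    cx=q@[np.cos(a),np.sin(a)]
    s=(np.histogram(cx,bins=np.arange(cx.min()-1,cx.max()+1,1))[0]**2).sum()
    cy=q@[-np.sin(a),np.cos(a)]
    s2=(np.histogram(cy,bins=np.arange(cy.min()-1,cy.max()+1,1))[0]**2).sum()
    best=max(best or (0,0),(s+s2,a))
a=best[1];print('yaw deg',np.degrees(a))
ex=np.array([np.cos(a),np.sin(a)]);ey=np.array([-np.sin(a),np.cos(a)])
cx=q@ex;cy=q@ey
mid=(np.percentile(cy,5)+np.percentile(cy,95))/2
hx,b=np.histogram(cx[(cy>mid-120)&(cy<mid+120)],bins=np.arange(cx.min()-2,cx.max()+2,1)); print('x',[(round(x,1),n) for x,n in zip(b,hx) if n>8])
mx=cx.mean(); mm=abs(cx-np.median([cx.min(),cx.max()]))<80
hy,b=np.histogram(cy[mm],bins=np.arange(cy.min()-2,cy.max()+2,1)); print('y',[(round(x,1),n) for x,n in zip(b,hy) if n>8])
```

```text
yaw deg -5.350000000000008
x [(np.float64(440.9), np.int64(53)), (np.float64(441.9), np.int64(54)), (np.float64(442.9), np.int64(51)), (np.float64(443.9), np.int64(55)), (np.float64(444.9), np.int64(51)), (np.float64(445.9), np.int64(56)), (np.float64(446.9), np.int64(47)), (np.float64(447.9), np.int64(56)), (np.float64(448.9), np.int64(51)), (np.float64(449.9), np.int64(49)), (np.float64(450.9), np.int64(52)), (np.float64(451.9), np.int64(54)), (np.float64(543.9), np.int64(11)), (np.float64(545.9), np.int64(9)), (np.float64(579.9), np.int64(10)), (np.float64(581.9), np.int64(10)), (np.float64(671.9), np.int64(34)), (np.float64(672.9), np.int64(57)), (np.float64(673.9), np.int64(46)), (np.float64(674.9), np.int64(48)), (np.float64(675.9), np.int64(49)), (np.float64(676.9), np.int64(46)), (np.float64(677.9), np.int64(54)), (np.float64(678.9), np.int64(47)), (np.float64(679.9), np.int64(45)), (np.float64(680.9), np.int64(45)), (np.float64(681.9), np.int64(58)), (np.float64(682.9), np.int64(37)), (np.float64(683.9), np.int64(44))]
y [(np.float64(-222.2), np.int64(11)), (np.float64(-221.
[... 801 characters left out ...]
, (np.float64(79.8), np.int64(11)), (np.float64(193.8), np.int64(39)), (np.float64(194.8), np.int64(32)), (np.float64(195.8), np.int64(29)), (np.float64(196.8), np.int64(35)), (np.float64(197.8), np.int64(37)), (np.float64(198.8), np.int64(16)), (np.float64(203.8), np.int64(23)), (np.float64(204.8), np.int64(43)), (np.float64(205.8), np.int64(28)), (np.float64(206.8), np.int64(31)), (np.float64(207.8), np.int64(37)), (np.float64(208.8), np.int64(33)), (np.float64(209.8), np.int64(38)), (np.float64(210.8), np.int64(29)), (np.float64(211.8), np.int64(33)), (np.float64(212.8), np.int64(33)), (np.float64(213.8), np.int64(31)), (np.float64(214.8), np.int64(35)), (np.float64(215.8), np.int64(23))]
```

```bash
cat >> h.py <<'E'
A=np.radians(-5.35); EX=np.array([np.cos(A),np.sin(A)]); EY=np.array([-np.sin(A),np.cos(A)])
def w2t(p): p=np.atleast_2d(p)[:,:2]; return np.c_[p@EX-562.3,p@EY-4.5]
def t2w(x,y): return (x+562.3)*EX+(y+4.5)*EY
def pens(W,rng=(240,470,203,348)):
    z=W[...,2]; v,u=np.mgrid[0:480,0:640]; T=w2t(W.reshape(-1,3)).reshape(480,640,2)
    m=(z>12)&(z<23)&(abs(T[...,0])<106)&(T[...,1]>-150)&(T[...,1]<184)
    m=cv2.morphologyEx(m.astype('uint8'),cv2.MORPH_OPEN,np.ones((3,3)))
    n,l,s,c=cv2.connectedComponentsWithStats(m); out=[]
    for i in range(1,n):
        if s[i,4]<60: continue
        q=T[l==i]; (cx,cy),(w,h),a=cv2.minAreaRect(q.astype(np.float32))
        e=np.linalg.svd(q-q.mean(0),full_matrices=False)[2][0]; e*=np.sign(e[0])
        out.append((s[i,4],q.mean(0).round(1),round(np.degrees(np.arctan2(e[1],e[0])),1),round(w),round(h),(q.min(0)).round(),q.max(0).round()))
    return out
def W_of(d):
    c=cal('top'); K=c['camera_matrix']; v,u=np.mgrid[0:480,0:640]
    P=np.stack([(u-K[0,2])/K[0,0]*d,(v-K[1,2])/K[1,1]*d,d],-1); return (P-c['t'])@c['R']
def st():
    o=arm.observe(); p=o['position']; Rm=R.from_quat(o['tool_rot']).as_matrix()
    print('t%.2f pos'%o['time'],p.round(1),'yaw %.2f'%np.degrees(np.arctan2(Rm[1,0],Rm[0,0])),'tilt',Rm[:2,2].round(3),'tray',w2t(p)[0].round(1),'F',o['wrist_force'].round(2),'Ft',(o['wrist_force'][:2]@EX).round(2),(o['wrist_force'][:2]@EY).round(2),'M',o['moment'].round(2),'op %.1f'%o['opening'],'q',o['joint_pos'].round(2))
    return o,Rm
def goto(x,y,z,yaw=None):
    o,Rm=st(); d=Rm.T@(np.array([x,y,z])-o['position'])/10
    print('need cm tool',d.round(2),'turn', None if yaw is None else -(((yaw-np.degrees(np.arctan2(Rm[1,0],Rm[0,0])))+180)%360-180))
E
python3 - <<'E'
from h import *
for p in pens(np.load('pics/W0.npy')): print(p)
goto(488.8,-395.6,180,-104.3)
E
```

```text
(np.int32(85), array([35.9, 80.4]), np.float64(7.4), 33, 13, array([20., 72.]), array([54., 87.]))
(np.int32(73), array([ 28.6, 136. ]), np.float64(12.5), 29, 13, array([ 15., 128.]), array([ 44., 144.]))
(np.int32(262), array([-0.8, 20.6]), np.float64(-16.7), 14, 109, array([-51.,   1.]), array([52., 41.]))
(np.int32(75), array([ 39.9, -26.6]), np.float64(14.0), 28, 13, array([ 26., -35.]), array([ 53., -18.]))
(np.int32(288), array([  1.4, -85.1]), np.float64(8.6), 102, 15, array([-50., -97.]), array([ 51., -72.]))
(np.int32(194), array([-12.2, -39.2]), np.float64(14.3), 69, 15, array([-44., -52.]), array([ 22., -27.]))
(np.int32(60), array([-5.1, 73.7]), np.float64(1.2), 24, 13, array([-19.,  66.]), array([ 6., 80.]))
(np.int32(139), array([-37.3, 116.3]), np.float64(15.7), 48, 15, array([-61., 105.]), array([-14., 128.]))
t0.10 pos [ 239.8 -577.   230.8] yaw -67.44 tilt [-0.     0.001] tray [-269.8 -556.6] F [-0.18 -0.1   1.06] Ft -0.17 -0.11 M [-0.02 -0.01  0.06] op 85.4 q [-1.28  0.49  1.56  0.    1.09 -0.11]
need cm tool [ -7.19 -29.95   5.09] turn 36.86338710253733
```

Call:
step_arm(targets=[[-1,-1.2,-5,0.5,0],[-1,-1.2,-5,0.5,0],[-1,-1.2,-5,0.5,0],[-1,-1.2,-5,0.5,0],[-1,-1.2,-5,0.5,0],[-1,-1.2,-5,0.5,0],[-1,0,0,0,9.2],[-1,0,0,0,9.2],[-1,0,0,0,9.2],[-1,0,0,0,9.2],[-1,0,0,0,0]], squeeze=80)

```text
time: 1.48
position: [496.5, -388.1, 195.6]
tool_rot: [-0.607, 0.795, 0.004, -0.0]
wrist_force: [-0.2, -0.1, -0.0]
opening: 85.5
```

Run:
```python
from h import *
goto(488.8,-395.6,180,-104.3)
o,_=st(); snap('wrist','w1'); np.save('pics/w1pose.npy',np.r_[o['position'],o['tool_rot']])
```

```text
t1.48 pos [ 496.5 -388.1  195.6] yaw -105.30 tilt [-0.005  0.006] tray [ -31.8 -344.7] F [-0.24 -0.08 -0.01] Ft -0.23 -0.1 M [-0.01 -0.    0.03] op 85.5 q [-0.77  0.54  1.58  0.    1.03  1.07]
need cm tool [0.93 0.54 1.55] turn -1.0025491684056078
t1.48 pos [ 496.5 -388.1  195.6] yaw -105.30 tilt [-0.005  0.006] tray [ -31.8 -344.7] F [-0.24 -0.08 -0.01] Ft -0.23 -0.1 M [-0.01 -0.    0.03] op 85.5 q [-0.77  0.54  1.58  0.    1.03  1.07]
```

View pics/w1.png

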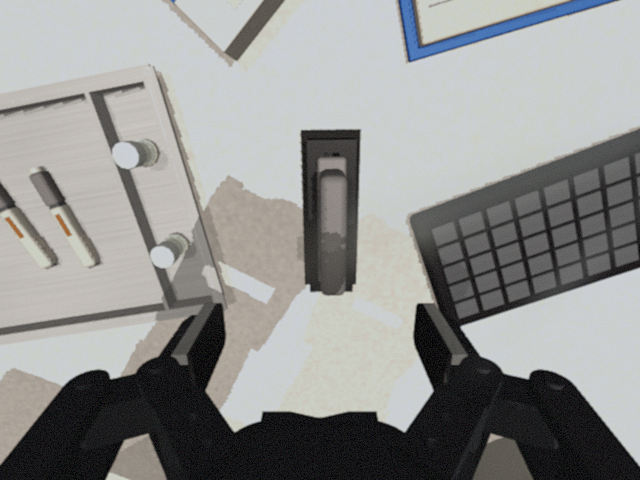

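Wrist view: the rake grip runs vertically at column ~332, rows 170–293, nearly aligned with the tool's y. I'll measure its top by depth.

```bash
cat >> h.py <<'E'
def W_wrist(d,pose):
    c=cal('wrist'); K=c['camera_matrix']; v,u=np.mgrid[0:480,0:640]
    P=np.stack([(u-K[0,2])/K[0,0]*d,(v-K[1,2])/K[1,1]*d,d],-1)
    T=np.eye(4); T[:3,:3]=R.from_quat(pose[3:]).as_matrix(); T[:3,3]=pose[:3]; T=T@np.array(c['T_tool_cam'])
    return P@T[:3,:3].T+T[:3,3]
E
python3 - <<'E'
from h import *
d=np.load('pics/w1.npy'); W=W_wrist(d,np.load('pics/w1pose.npy')); z=W[...,2]
v,u=np.mgrid[0:480,0:640]
r=(u>290)&(u<375)&(v>120)&(v<296)
print('table',np.median(z[300:400,270:400]))
for lo,hi in((80,95),(37,50),(29,37)):
    m=r&(z>lo)&(z<hi); q=W[m]; print(lo,len(q),np.median(q[:,2]),cv2.minAreaRect(q[:,:2].astype(np.float32)))
st()
E
```

```text
table 0.11112489311548757
80 3223 87.4820433254767 ((489.33074951171875, -396.16949462890625), (22.041976928710938, 102.46849060058594), 75.28816986083984)
37 564 42.446527357041646 ((495.15093994140625, -397.4268493652344), (24.90802001953125, 130.8523712158203), 74.6281967163086)
29 3133 34.121170577145506 ((488.3995056152344, -395.9613952636719), (44.045745849609375, 149.85484313964844), 75.26631164550781)
t1.52 pos [ 496.5 -388.2  195.6] yaw -105.18 tilt [-0.005  0.006] tray [ -31.8 -344.7] F [-0.8   0.58  0.21] Ft -0.85 0.51 M [ 0.01 -0.03 -0.05] op 85.3 q [-0.77  0.54  1.58  0.    1.03  1.07]
```

Call:
step_arm(targets=[[-1,0.94,0.5,2,-0.4],[-1,0,0,4,0],[-1,0,0,3,0],[-1,0,0,0,0],[-1,0,0,0,0]])

```text
time: 2.15
position: [489.0, -396.3, 104.7]
tool_rot: [-0.617, 0.787, 0.003, 0.0]
wrist_force: [-0.4, 0.1, -0.7]
opening: 85.4
```

Run:
```python
from h import *
goto(489.2,-396.0,47,-104.73)
```

```text
t2.15 pos [ 489.  -396.3  104.7] yaw -103.81 tilt [-0.004  0.005] tray [ -38.5 -353.5] F [-0.45  0.12 -0.7 ] Ft -0.45 0.07 M [-0.01  0.03  0.03] op 85.4 q [-0.79  0.64  1.66  0.    0.84  1.02]
need cm tool [-0.01 -0.04  5.77] turn 0.9158117263980898
```

Call:
step_arm(targets=[[-1,0,-0.04,3,0.9],[-1,0,0,2,0],[-1,0,0,0.7,0],[-1,0,0,0,0],[-1,0,0,0,0]])

```text
time: 2.78
position: [491.8, -398.5, 53.4]
tool_rot: [-0.612, 0.791, -0.002, 0.001]
wrist_force: [-0.4, 0.5, 0.8]
opening: 85.9
```

Run:
```python
from h import *
goto(489.2,-396.0,47,-104.73)
```

```text
t2.77 pos [ 491.8 -398.5   53.4] yaw -104.49 tilt [ 0.004 -0.003] tray [ -35.5 -355.4] F [-0.41  0.53  0.77] Ft -0.46 0.49 M [-0.07  0.04  0.03] op 85.9 q [-0.79  0.71  1.69  0.    0.74  1.04]
need cm tool [-0.18  0.31  0.64] turn 0.23726512844862668
```

Call:
step_arm(targets=[[-1,-0.18,0.31,0.6,0.2],[-1,0,0,0,0],[-1,0,0,0,0]])

```text
time: 3.15
position: [489.4, -396.1, 48.4]
tool_rot: [-0.611, 0.792, -0.003, 0.001]
wrist_force: [-0.3, 0.9, 0.7]
opening: 85.4
```

Run:
```python
from h import *
goto(489.2,-396.0,47,-104.73)
```

```text
t3.15 pos [ 489.4 -396.1   48.4] yaw -104.69 tilt [ 0.005 -0.004] tray [ -38.1 -353.3] F [-0.31  0.85  0.72] Ft -0.39 0.82 M [ 0.04 -0.03  0.02] op 85.4 q [-0.79  0.71  1.7   0.    0.72  1.04]
need cm tool [-0.01  0.02  0.14] turn 0.03607771108846691
```

Good. Close.

Call:
step_arm(targets=[[1,0,0,0,0],[1,0,0,0,0],[1,0,0,0,0],[1,0,0,0,0],[1,0,0,0,0],[1,0,0,0,0],[1,0,0,0,0],[1,0,0,0,0]], squeeze=80)

```text
time: 4.15
position: [489.6, -396.3, 48.7]
tool_rot: [-0.611, 0.792, -0.003, 0.001]
wrist_force: [-0.4, -0.4, 0.4]
opening: 21.0
```

Run:
```python
from h import *
goto(489.2,-396.0,47,-104.73)
```

```text
t4.15 pos [ 489.6 -396.3   48.7] yaw -104.69 tilt [ 0.005 -0.004] tray [ -37.9 -353.5] F [-0.39 -0.35  0.43] Ft -0.35 -0.39 M [ 0.04  0.03 -0.  ] op 21.0 q [-0.79  0.71  1.7   0.    0.72  1.04]
need cm tool [-0.02  0.04  0.17] turn 0.038256665806557066
```

Call:
step_arm(targets=[[1,0,0,-1,0],[1,0,0,-2,0],[1,0,0,-3,0],[1,0,0,-2,0],[1,0,0,0,0]])

```text
time: 4.78
position: [488.8, -395.6, 132.3]
tool_rot: [-0.611, 0.792, -0.003, 0.001]
wrist_force: [0.5, 0.5, -1.9]
opening: 21.4
```

Run:
```python
from h import *
p=t2w(0,-118);print(p)
goto(p[0],p[1],115,-95.35)
```

```text
[ 549.26777677 -165.43412406]
t4.78 pos [ 488.8 -395.6  132.3] yaw -104.69 tilt [ 0.005 -0.003] tray [ -38.7 -352.8] F [ 0.48  0.54 -1.93] Ft 0.42 0.58 M [-0.    0.03  0.07] op 21.4 q [-0.79  0.6   1.65  0.    0.88  1.04]
need cm tool [-23.8   -0.     1.67] turn -9.341169828977456
```

Call:
step_arm(targets=[[1,-4,0,0,0],[1,-5,0,0,0],[1,-5,0,0,0],[1,-5,0,0,0],[1,-4.8,0,0,0],[1,0,0,0,-9.3],[1,0,0,0,0],[1,0,0,0,0]])

```text
time: 5.78
position: [548.5, -157.8, 126.2]
tool_rot: [-0.672, 0.741, 0.0, -0.001]
wrist_force: [0.1, 0.3, -1.8]
opening: 21.0
```

Run:
```python
from h import *
p=t2w(0,-118)
goto(p[0],p[1],50.5,-95.35)
snap('scene','s2')
im=cv2.imread('pics/s2.png')[150:350,60:420]; cv2.imwrite('pics/s2c.png',cv2.resize(im,(792,440)))
```

```text
t5.78 pos [ 548.5 -157.8  126.2] yaw -95.58 tilt [-0.002 -0.   ] tray [  -1.4 -110.4] F [ 0.12  0.35 -1.82] Ft 0.09 0.36 M [ 0.01  0.   -0.05] op 21.0 q [-0.4   0.54  1.8  -0.    0.8   1.27]
need cm tool [ 0.75 -0.16  7.57] turn -0.22643805491929925
```

View pics/s2c.png

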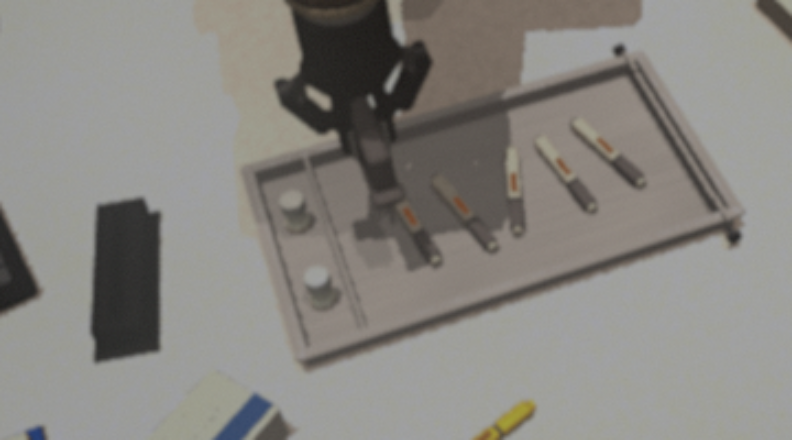

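The rake hangs level over the tray just behind pen 4. Shift back and descend.

Call:
step_arm(targets=[[1,0.8,-0.15,0,-0.2],[1,0,0,1.5,0],[1,0,0,2,0],[1,0,0,1.5,0],[1,0,0,0,0],[1,0,0,0,0]])

```text
time: 6.58
position: [548.4, -168.6, 72.3]
tool_rot: [-0.671, 0.742, 0.001, -0.001]
wrist_force: [0.2, 0.1, -1.0]
opening: 21.2
```

Run:
```python
from h import *
p=t2w(0,-118)
goto(p[0],p[1],50.5,-95.35)
```

```text
t6.58 pos [ 548.4 -168.6   72.3] yaw -95.76 tilt [-0.003  0.   ] tray [  -0.6 -121.3] F [ 0.17  0.15 -1.02] Ft 0.16 0.16 M [-0.02 -0.01  0.04] op 21.2 q [-0.41  0.62  1.83 -0.    0.69  1.26]
need cm tool [-0.33 -0.06  2.18] turn -0.4139717399599192
```

Call:
step_arm(targets=[[1,-0.2,0,1,-0.4],[1,0,0,0.7,0],[1,0,0,0.3,0],[1,0,0,0,0],[1,0,0,0,0]])

```text
time: 7.2
position: [549.1, -166.5, 51.9]
tool_rot: [-0.674, 0.739, 0.0, -0.001]
wrist_force: [0.6, -0.4, -1.2]
opening: 21.2
```

Run:
```python
from h import *
p=t2w(0,-118)
goto(p[0],p[1],50.5,-95.35)
```

```text
t7.20 pos [ 549.1 -166.5   51.9] yaw -95.32 tilt [-0.001 -0.001] tray [-1.000e-01 -1.191e+02] F [ 0.6  -0.36 -1.22] Ft 0.63 -0.3 M [ 0.07  0.03 -0.01] op 21.2 q [-0.41  0.66  1.84 -0.    0.64  1.26]
need cm tool [-0.11 -0.01  0.14] turn 0.02707685388918435
```

Call:
step_arm(targets=[[1,-0.5,0,0.05,0],[1,-0.5,0,0,0],[1,-0.5,0,0,0],[1,-0.5,0,0,0],[1,-0.5,0,0,0],[1,-0.5,0,0,0],[1,-0.5,0,0,0],[1,-0.5,0,0,0],[1,-0.5,0,0,0],[1,-0.5,0,0,0],[1,-0.5,0,0,0],[1,-0.5,0,0,0]])

```text
time: 8.7
position: [555.2, -102.7, 51.8]
tool_rot: [-0.674, 0.739, -0.0, -0.0]
wrist_force: [-0.6, -0.5, -0.3]
opening: 21.3
```

Run:
```python
from h import *
p=t2w(0,116.5)
goto(p[0],p[1],51.5,-95.35)
snap('top','t3')
snap('scene','s3')
im=cv2.imread('pics/s3.png')[150:350,60:420]; cv2.imwrite('pics/s3c.png',cv2.resize(im,(792,440)))
```

```text
t8.70 pos [ 555.2 -102.7   51.8] yaw -95.32 tilt [-0.    -0.001] tray [  0.1 -54.9] F [-0.62 -0.52 -0.34] Ft -0.56 -0.57 M [-0.08  0.02 -0.01] op 21.3 q [-0.3   0.65  1.87 -0.    0.63  1.37]
need cm tool [-1.714e+01 -0.000e+00  1.000e-02] turn 0.0288300802709216
```

View pics/s3c.png

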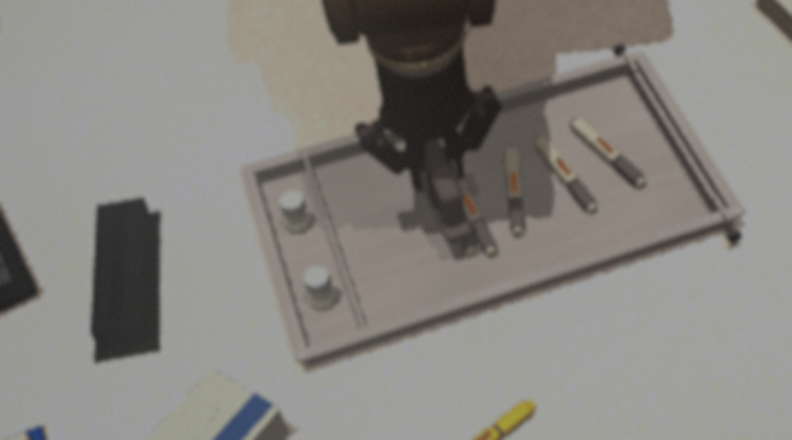

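View pics/t3.png

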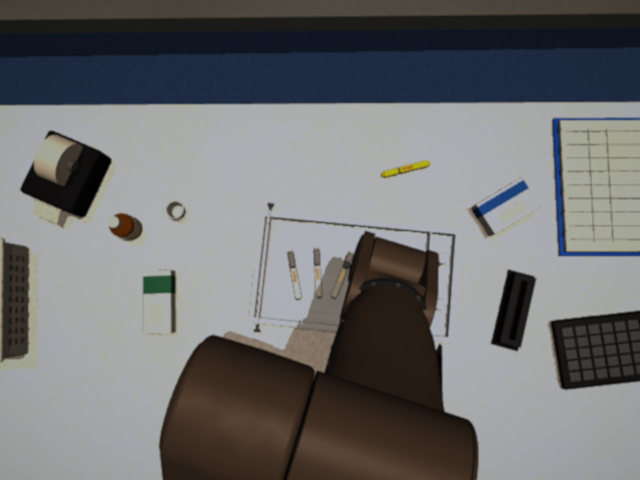

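Pen 4 is against the rake and pen 3 is about to be picked up; nothing slipped. Continue.

Call:
step_arm(targets=[[1,-0.5,0,0,0],[1,-0.5,0,0,0],[1,-0.5,0,0,0],[1,-0.5,0,0,0],[1,-0.5,0,0,0],[1,-0.5,0,0,0],[1,-0.5,0,0,0],[1,-0.5,0,0,0],[1,-0.5,0,0,0],[1,-0.5,0,0,0],[1,-0.5,0,0,0],[1,-0.5,0,0,0]])

```text
time: 10.3
position: [561.2, -39.0, 51.8]
tool_rot: [-0.674, 0.739, -0.0, -0.0]
wrist_force: [-0.2, -0.9, -1.6]
opening: 20.9
```

Run:
```python
from h import *
p=t2w(0,116.5)
goto(p[0],p[1],51.5,-95.35)
snap('scene','s4')
im=cv2.imread('pics/s4.png')[150:350,60:420]; cv2.imwrite('pics/s4c.png',cv2.resize(im,(792,440)))
```

```text
t10.30 pos [561.2 -39.   51.8] yaw -95.32 tilt [ 0.    -0.001] tray [0.1 9. ] F [-0.25 -0.87 -1.6 ] Ft -0.17 -0.89 M [-0.18  0.03  0.02] op 20.9 q [-0.19  0.65  1.87 -0.    0.63  1.48]
need cm tool [-10.75   0.     0.02] turn 0.03319743042806067
```

View pics/s4c.png

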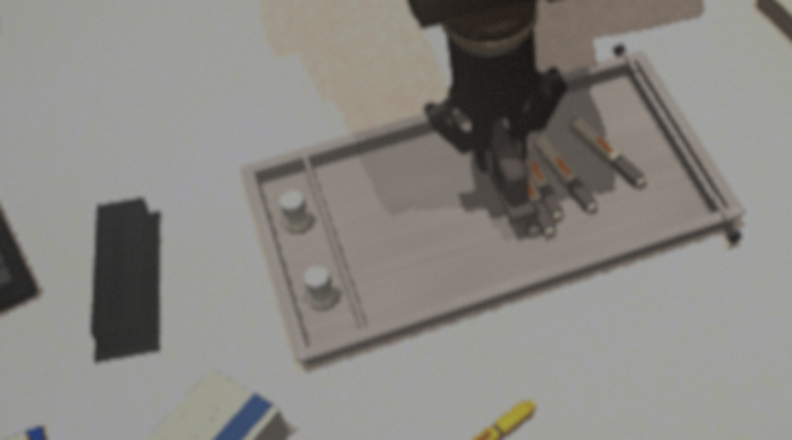

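Three pens are gathered and aligned; two to go.

Call:
step_arm(targets=[[1,-0.5,0,0,0],[1,-0.5,0,0,0],[1,-0.5,0,0,0],[1,-0.5,0,0,0],[1,-0.5,0,0,0],[1,-0.5,0,0,0],[1,-0.5,0,0,0],[1,-0.5,0,0,0],[1,-0.5,0,0,0],[1,-0.5,0,0,0],[1,-0.5,0,0,0],[1,-0.5,0,0,0]])

```text
time: 11.85
position: [567.2, 25.2, 51.8]
tool_rot: [-0.674, 0.739, -0.0, -0.0]
wrist_force: [0.2, -0.9, -0.7]
opening: 21.2
```

Call:
step_arm(targets=[[1,-0.4,0,0,0],[1,-0.4,0,0,0],[1,-0.4,0,0,0],[1,-0.4,0,0,0],[1,-0.3,0,0,0],[1,-0.3,0,0,0],[1,-0.2,0,0,0],[1,0,0,0,0]])

```text
time: 12.85
position: [569.5, 51.1, 51.7]
tool_rot: [-0.674, 0.739, -0.0, -0.0]
wrist_force: [-0.9, 0.4, -1.2]
opening: 21.3
```

Run:
```python
from h import *
p=t2w(0,116.5)
goto(p[0],p[1],51.5,-95.35)
snap('scene','s5')
im=cv2.imread('pics/s5.png')[150:350,60:420]; cv2.imwrite('pics/s5c.png',cv2.resize(im,(792,440)))
```

```text
t12.85 pos [569.5  51.1  51.7] yaw -95.30 tilt [ 0.    -0.001] tray [-0.  99.4] F [-0.94  0.41 -1.23] Ft -0.98 0.33 M [-0.06  0.01  0.05] op 21.3 q [-0.03  0.65  1.85 -0.    0.64  1.64]
need cm tool [-1.71 -0.    0.02] turn 0.051913584669875945
```

View pics/s5c.png

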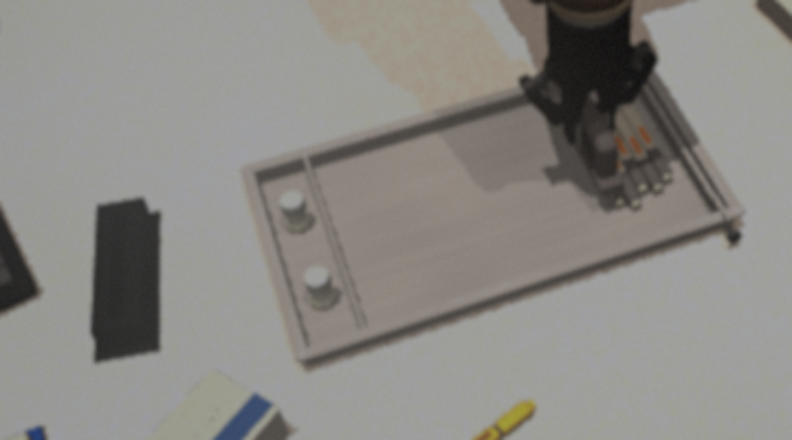

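Pens are lined up, about 17 mm off the partition. Approach slowly, watching force.

Call:
step_arm(targets=[[1,-0.2,0,0,0],[1,-0.2,0,0,0],[1,-0.2,0,0,0],[1,-0.2,0,0,0],[1,-0.2,0,0,0],[1,-0.1,0,0,0]])

```text
time: 13.65
position: [570.6, 62.5, 51.7]
tool_rot: [-0.674, 0.739, -0.0, -0.0]
wrist_force: [-0.1, -1.4, -0.8]
opening: 21.3
```

Call:
step_arm(targets=[[1,-0.1,0,0,0],[1,-0.1,0,0,0]])

```text
time: 13.9
position: [570.8, 64.6, 51.7]
tool_rot: [-0.674, 0.739, -0.0, -0.0]
wrist_force: [0.1, -1.7, 0.2]
opening: 21.1
```

Run:
```python
from h import *
st()
```

```text
t13.90 pos [570.8  64.6  51.7] yaw -95.31 tilt [-0.    -0.001] tray [-1.00e-01  1.13e+02] F [ 0.13 -1.68  0.23] Ft 0.29 -1.66 M [-0.25  0.05 -0.01] op 21.1 q [-0.    0.66  1.84 -0.    0.64  1.66]
```

Call:
step_arm(targets=[[1,-0.1,0,0,0],[1,-0.1,0,0,0]])

```text
time: 14.15
position: [570.9, 66.6, 51.7]
tool_rot: [-0.674, 0.739, -0.0, -0.001]
wrist_force: [-0.4, -2.2, -0.2]
opening: 21.2
```

Call:
step_arm(targets=[[1,-0.1,0,0,0],[1,-0.1,0,0,0]])

```text
time: 14.4
position: [571.0, 68.3, 51.7]
tool_rot: [-0.674, 0.739, -0.001, -0.001]
wrist_force: [-1.8, -9.7, -0.2]
opening: 21.3
```

Run:
```python
from h import *
st()
```

```text
t14.40 pos [571.   68.3  51.7] yaw -95.30 tilt [-0.    -0.002] tray [-1.000e-01  1.167e+02] F [-1.8  -9.7  -0.22] Ft -0.89 -9.82 M [-2.14  0.24 -0.1 ] op 21.3 q [ 0.01  0.66  1.84 -0.    0.65  1.67]
```

Call:
step_arm(targets=[[1,0.04,0,0,0]])

```text
time: 14.52
position: [571.0, 67.9, 51.7]
tool_rot: [-0.674, 0.739, -0.001, -0.001]
wrist_force: [0.4, 0.4, -0.8]
opening: 21.1
```

Call:
step_arm(targets=[[1,0,0,0,0]])

```text
time: 14.65
position: [571.0, 67.9, 51.6]
tool_rot: [-0.674, 0.739, -0.001, -0.001]
wrist_force: [-0.5, -2.0, -0.4]
opening: 20.7
```

Run:
```python
from h import *
st()
```

```text
t14.65 pos [571.   67.9  51.6] yaw -95.32 tilt [-0.001 -0.002] tray [ -0.2 116.4] F [-0.49 -2.02 -0.42] Ft -0.3 -2.06 M [-0.23  0.01 -0.1 ] op 20.7 q [ 0.    0.66  1.84 -0.    0.65  1.67]
```

Call:
step_arm(targets=[[1,-0.03,0,0,0]])

```text
time: 14.78
position: [571.0, 68.1, 51.7]
tool_rot: [-0.674, 0.739, -0.001, -0.001]
wrist_force: [-1.1, -5.0, 0.4]
opening: 21.2
```

Call:
step_arm(targets=[[1,-0.02,0,0,0]])

```text
time: 14.9
position: [571.0, 68.1, 51.7]
tool_rot: [-0.674, 0.739, -0.001, -0.001]
wrist_force: [-0.5, -4.9, -0.3]
opening: 21.3
```

Call:
step_arm(targets=[[1,-0.02,0,0,0]])

```text
time: 15.02
position: [571.0, 68.1, 51.7]
tool_rot: [-0.674, 0.739, -0.001, -0.001]
wrist_force: [-0.5, -4.3, -1.5]
opening: 21.2
```

Call:
step_arm(targets=[[1,-0.02,0,0,0]])

```text
time: 15.15
position: [571.0, 68.2, 51.7]
tool_rot: [-0.674, 0.739, -0.001, -0.001]
wrist_force: [-0.7, -5.0, -1.1]
opening: 21.2
```

Call:
step_arm(targets=[[1,-0.02,0,0,0],[1,-0.02,0,0,0],[1,-0.02,0,0,0],[1,-0.02,0,0,0],[1,-0.02,0,0,0],[1,-0.02,0,0,0],[1,-0.02,0,0,0],[1,-0.02,0,0,0]])

```text
time: 16.15
position: [571.0, 68.2, 51.7]
tool_rot: [-0.674, 0.739, -0.001, -0.002]
wrist_force: [-0.5, -5.0, -0.4]
opening: 20.9
```

Run:
```python
from h import *
st()
```

```text
t16.15 pos [571.   68.2  51.7] yaw -95.31 tilt [-0.001 -0.005] tray [ -0.2 116.7] F [-0.51 -5.04 -0.36] Ft -0.03 -5.07 M [-1.15  0.09 -0.05] op 20.9 q [ 0.01  0.66  1.84 -0.01  0.65  1.68]
```

5 N held for over a second with the row solid against the partition. Back off, lift, turn by 90°.

Call:
step_arm(targets=[[1,0.2,0,0,0],[1,0.6,0,0,0],[1,0.8,0,0,0],[1,0.3,0,-1.5,0],[1,0,0,-3,0],[1,0,0,-2,0],[1,0,-2,0,0],[1,0,-4,0,0],[1,0,-2.5,0,0],[1,0,0,0,-10],[1,0,0,0,-10],[1,0,0,0,-10]])

```text
time: 17.65
position: [657.0, 39.1, 128.3]
tool_rot: [0.845, -0.534, 0.003, 0.0]
wrist_force: [0.5, -1.0, -1.1]
opening: 21.3
```

Run:
```python
from h import *
p=t2w(-85,126)
goto(p[0],p[1],110,-5.35)
```

```text
t17.65 pos [657.   39.1 128.3] yaw -64.57 tilt [ 0.005 -0.003] tray [88.2 95.7] F [ 0.51 -0.96 -1.13] Ft 0.6 -0.91 M [-0.02  0.02  0.02] op 21.3 q [-0.04  0.64  1.58 -0.    0.92  1.09]
need cm tool [-11.47  13.33   1.74] turn -59.216555588498125
```

Call:
step_arm(targets=[[1,0,0,0,-9.9],[1,0,0,0,-9.9],[1,0,0,0,-9.9],[1,0,0,0,-9.9],[1,0,0,0,-9.9],[1,0,0,0,-9.5],[1,-5,-0.8,0,0],[1,-5,-0.8,0,0],[1,-5,-0.8,0,0],[1,-1.6,-0.4,0,0],[1,0,0,0,0],[1,0,0,0,0]])

```text
time: 19.15
position: [489.4, 76.0, 138.8]
tool_rot: [1.0, -0.031, 0.008, 0.001]
wrist_force: [0.6, -0.2, -0.8]
opening: 21.3
```

Run:
```python
from h import *
p=t2w(-85,126)
goto(p[0],p[1],51.5,-5.35)
o,_=st(); im,d=snap('wrist','w6'); np.save('pics/w6pose.npy',np.r_[o['position'],o['tool_rot']])
snap('scene','s6')
im=cv2.imread('pics/s6.png')[150:350,60:420]; cv2.imwrite('pics/s6c.png',cv2.resize(im,(792,440)))
```

```text
t19.15 pos [489.4  76.  138.8] yaw -3.52 tilt [ 0.015 -0.002] tray [-82.1 116.8] F [ 0.57 -0.23 -0.76] Ft 0.59 -0.18 M [0.07 0.01 0.06] op 21.3 q [ 0.02  0.43  1.98 -0.    0.71  0.09]
need cm tool [-0.4  -0.94  8.72] turn 1.834575538217507
t19.15 pos [489.4  76.  138.8] yaw -3.52 tilt [ 0.015 -0.002] tray [-82.1 116.8] F [ 0.57 -0.23 -0.76] Ft 0.59 -0.18 M [0.07 0.01 0.06] op 21.3 q [ 0.02  0.43  1.98 -0.    0.71  0.09]
```

View pics/w6.png

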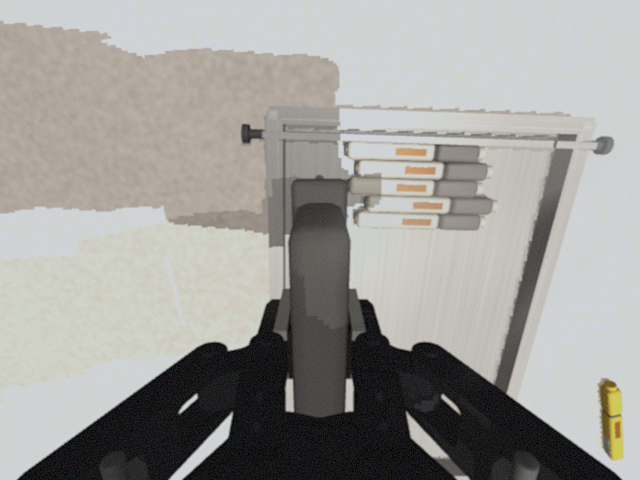

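View pics/s6c.png

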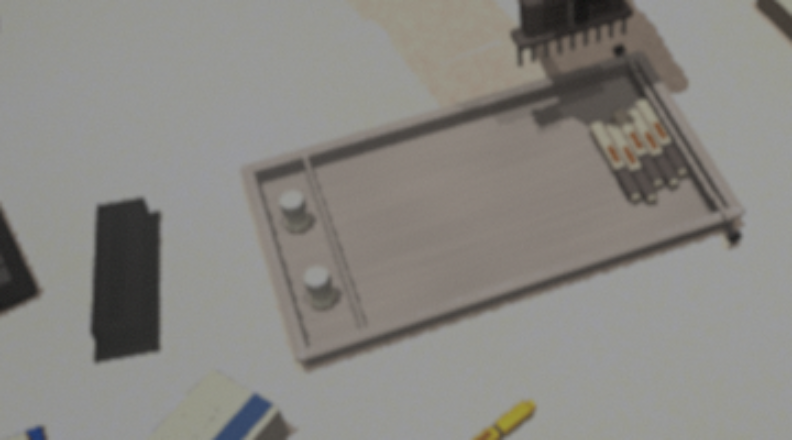

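Row is tight and parallel against the partition (wrist view: pens at rows 150–225, columns 345–495), ends staggered. Measure extents.

Run:
```python
from h import *
W=W_wrist(np.load('pics/w6.npy'),np.load('pics/w6pose.npy')); z=W[...,2]; T=w2t(W.reshape(-1,3)).reshape(480,640,2)
v,u=np.mgrid[0:480,0:640]
m=(z>12)&(z<22)&(u>340)&(u<500)&(v>140)&(v<235)&(T[...,1]<189)
q=T[m]; print('y range',np.percentile(q[:,1],[1,99]))
for i in range(5):
    a=119+14*i; k=q[(q[:,1]>a+3)&(q[:,1]<a+11)]; print(i,np.percentile(k[:,0],[1,99]).round(1))
w=(z>20)&(z<30)&(v>120)&(v<145)&(u>340)&(u<520); print('part',np.percentile(T[w][:,1],[2,50,98]))
w=(z>20)&(z<30)&(v>160)&(v<330)&(u>520)&(u<620); print('farwall x',np.percentile(T[w][:,0],[2,98]))
```

```text
y range [121.48223376 188.3824086 ]
0 [-49.4  58.4]
1 [-42.1  66.1]
2 [-56.8  50.7]
3 [-52.1  56.2]
4 [-60.8  47.3]
part [190.33078518 200.90385349 206.95074098]
farwall x [110.24795878 122.8554436 ]
```

Call:
step_arm(targets=[[1,-0.4,-0.9,0,1.8],[1,0,0,1.5,0],[1,0,0,2.5,0],[1,0,0,1.5,0],[1,0,0,0,0],[1,0,0,0,0]])

```text
time: 20.0
position: [489.3, 83.4, 78.4]
tool_rot: [0.999, -0.046, 0.007, 0.001]
wrist_force: [-0.0, -1.1, -1.2]
opening: 21.2
```

Run:
```python
from h import *
p=t2w(-85,126)
goto(p[0],p[1],51.5,-5.35)
```

```text
t20.00 pos [489.3  83.4  78.4] yaw -5.30 tilt [ 0.014 -0.002] tray [-82.9 124.1] F [-0.   -1.07 -1.17] Ft 0.1 -1.07 M [ 0.01  0.06 -0.02] op 21.2 q [ 0.04  0.54  2.03 -0.01  0.57  0.13]
need cm tool [-0.25 -0.19  2.69] turn 0.05411763119332136
```

Call:
step_arm(targets=[[1,-0.2,-0.2,1,0],[1,0,0,0.9,0],[1,0,0,0.5,0],[1,0,0,0,0],[1,0,0,0,0]])

```text
time: 20.62
position: [488.2, 85.6, 53.4]
tool_rot: [0.999, -0.046, 0.008, 0.001]
wrist_force: [-0.0, -0.0, -1.6]
opening: 21.3
```

Run:
```python
from h import *
p=t2w(-2.5,126)
goto(p[0],p[1],51.5,-5.35)
```

```text
t20.62 pos [488.2  85.6  53.4] yaw -5.27 tilt [ 0.015 -0.002] tray [-84.2 126.2] F [-0.   -0.03 -1.57] Ft -0.0 -0.03 M [ 0.01  0.05 -0.02] op 21.3 q [ 0.04  0.58  2.04 -0.01  0.5   0.14]
need cm tool [8.16 0.03 0.31] turn 0.07647231831595036
```

Call:
step_arm(targets=[[1,0.3,0.03,0.1,0],[1,0.4,0,0.05,0],[1,0.4,0,0.02,0],[1,0.4,0,0.01,0],[1,0.4,0,0.01,0],[1,0.4,0,0.01,0],[1,0.4,0,0.01,0],[1,0.4,0,0.01,0],[1,0.4,0,0.01,0],[1,0.4,0,0.01,0],[1,0.4,0,0.01,0],[1,0.4,0,0.01,0]])

```text
time: 22.12
position: [537.6, 80.7, 51.8]
tool_rot: [0.999, -0.046, 0.007, 0.001]
wrist_force: [-2.1, -0.1, -0.1]
opening: 21.1
```

Run:
```python
from h import *
p=t2w(-2.5,126)
goto(p[0],p[1],51.5,-5.35)
snap('scene','s7')
im=cv2.imread('pics/s7.png')[150:350,60:420]; cv2.imwrite('pics/s7c.png',cv2.resize(im,(792,440)))
```

```text
t22.12 pos [537.6  80.7  51.8] yaw -5.26 tilt [ 0.014 -0.002] tray [-34.5 125.9] F [-2.06 -0.13 -0.1 ] Ft -2.04 -0.32 M [0.14 0.37 0.05] op 21.1 q [ 0.03  0.63  1.93 -0.01  0.58  0.12]
need cm tool [ 3.2  -0.    0.07] turn 0.09240938465205772
```

View pics/s7c.png

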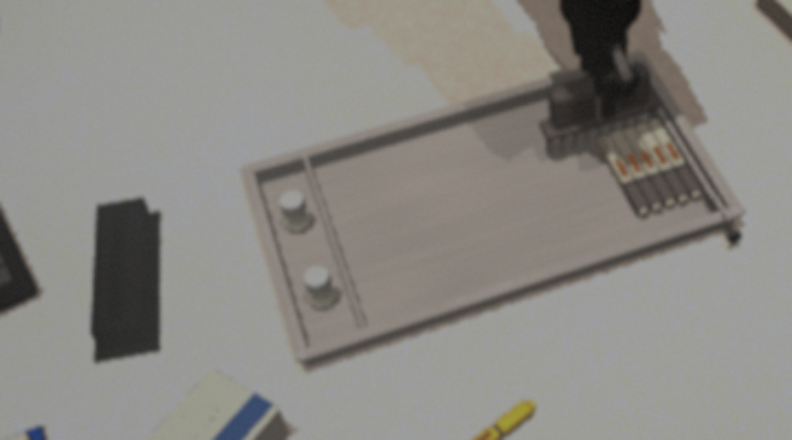

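Ends are already even; 32 mm to the far wall. Continue, then slow.

Call:
step_arm(targets=[[1,0.35,0,0.01,0],[1,0.35,0,0.01,0],[1,0.35,0,0.01,0],[1,0.35,0,0.01,0],[1,0.35,0,0.01,0],[1,0.3,0,0.01,0],[1,0.2,0,0,0],[1,0.1,0,0,0]])

```text
time: 23.18
position: [563.2, 78.3, 51.4]
tool_rot: [0.999, -0.046, 0.007, 0.001]
wrist_force: [-1.4, -0.3, 0.7]
opening: 20.7
```

Run:
```python
from h import *
p=t2w(-2.5,126)
goto(p[0],p[1],51.5,-5.35)
```

```text
t23.18 pos [563.2  78.3  51.4] yaw -5.26 tilt [ 0.014 -0.002] tray [ -8.9 126. ] F [-1.44 -0.34  0.73] Ft -1.4 -0.48 M [0.03 0.41 0.02] op 20.7 q [ 0.02  0.65  1.86 -0.    0.61  0.12]
need cm tool [ 0.64 -0.    0.  ] turn 0.09015714424151611
```

Call:
step_arm(targets=[[1,0.1,0,0,0],[1,0.1,0,0,0],[1,0.1,0,0,0],[1,0.08,0,0,0]])

```text
time: 23.68
position: [567.2, 77.9, 51.5]
tool_rot: [0.999, -0.046, 0.007, 0.001]
wrist_force: [-1.8, 0.0, -1.5]
opening: 21.2
```

Call:
step_arm(targets=[[1,0.06,0,0,0],[1,0.06,0,0,0]])

```text
time: 23.92
position: [568.5, 77.8, 51.5]
tool_rot: [0.999, -0.046, 0.007, 0.001]
wrist_force: [-1.3, 0.6, -1.1]
opening: 21.4
```

Call:
step_arm(targets=[[1,0.05,0,0,0],[1,0.05,0,0,0]])

```text
time: 24.18
position: [569.3, 77.7, 51.4]
tool_rot: [0.999, -0.046, 0.007, 0.001]
wrist_force: [-2.3, 0.6, 0.2]
opening: 21.3
```

Not yet at the wall; keep creeping.

Call:
step_arm(targets=[[1,0.05,0,0,0],[1,0.05,0,0,0]])

```text
time: 24.42
position: [569.5, 77.7, 51.4]
tool_rot: [0.999, -0.046, 0.006, 0.001]
wrist_force: [-5.2, 0.2, 1.4]
opening: 20.9
```

Call:
step_arm(targets=[[1,0.05,0,0,0]])

```text
time: 24.55
position: [569.6, 77.7, 51.4]
tool_rot: [0.999, -0.046, 0.005, 0.001]
wrist_force: [-4.8, 0.8, 2.8]
opening: 21.3
```

Call:
step_arm(targets=[[1,0.05,0,0,0]])

```text
time: 24.68
position: [569.6, 77.6, 51.4]
tool_rot: [0.999, -0.046, 0.005, 0.001]
wrist_force: [-5.1, 0.4, 3.1]
opening: 21.0
```

Call:
step_arm(targets=[[1,0.03,0,0,0]])

```text
time: 24.8
position: [569.6, 77.7, 51.4]
tool_rot: [0.999, -0.046, 0.004, 0.001]
wrist_force: [-4.9, 0.4, 0.9]
opening: 21.1
```

Call:
step_arm(targets=[[1,0.02,0,0,0],[1,0.02,0,0,0],[1,-0.1,0,0,0],[1,-0.5,0,0,0],[1,-0.8,0,0,0],[1,-0.8,0,0,0],[1,-0.3,0,-1.5,0],[1,0,0,-3,0],[1,0,0,-3,0],[1,-3,0,0,0],[1,-3,0,0,0],[1,0,0,0,0]])

```text
time: 26.3
position: [482.9, 86.0, 133.2]
tool_rot: [0.999, -0.046, 0.009, 0.001]
wrist_force: [0.1, 0.9, -1.1]
opening: 21.1
```

Run:
```python
from h import *
o,_=st(); im,d=snap('wrist','w8'); np.save('pics/w8pose.npy',np.r_[o['position'],o['tool_rot']])
W=W_wrist(d,np.load('pics/w8pose.npy')); z=W[...,2]; T=w2t(W.reshape(-1,3)).reshape(480,640,2)
m=(z>12)&(z<21)&(T[...,0]<109)&(T[...,0]>-30)&(T[...,1]<189.5)&(T[...,1]>80)
q=T[m]; print('y range',np.percentile(q[:,1],[1,99]))
for i in range(5):
    a=119+14*i; k=q[(q[:,1]>a+3)&(q[:,1]<a+11)]; print(i,np.percentile(k[:,0],[1,99]).round(1))
```

```text
t26.30 pos [482.9  86.  133.2] yaw -5.26 tilt [ 0.019 -0.002] tray [-89.5 126.1] F [ 0.08  0.89 -1.06] Ft 0.0 0.89 M [0.02 0.01 0.04] op 21.1 q [ 0.04  0.44  2.   -0.    0.69  0.14]
y range [121.49612601 188.96375898]
0 [  1.2 107.7]
1 [  1.2 107.7]
2 [  1.1 107.5]
3 [  1.2 107.6]
4 [  1.1 108.2]
```

View pics/w8.png

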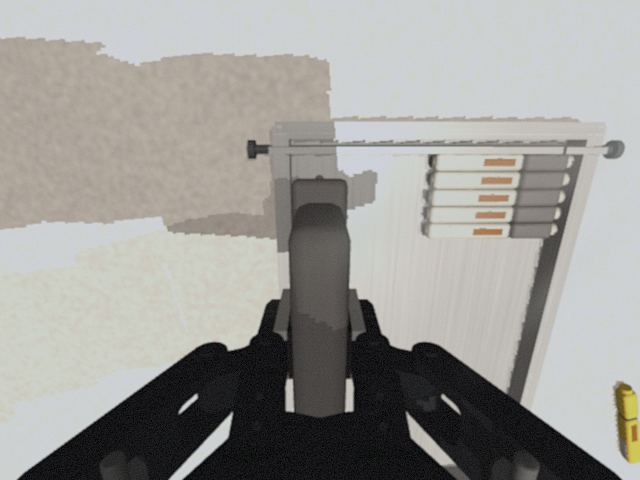

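Row is snug (y 121–189 as before) and all five ends even to 0.1 mm (pens at x 1–108 against the far wall). Now return the rake.

Call:
step_arm(targets=[[1,0.6,4,0,0],[1,0.6,5,0,0],[1,0.6,5,0,0],[1,0.6,5,0,0],[1,0.6,5,0,0],[1,0.6,5,0,0],[1,0.6,5,0,0],[1,0.6,5,0,0],[1,0.5,4,0,0],[1,0,0,0,0]])

```text
time: 27.6
position: [506.9, -366.9, 140.1]
tool_rot: [0.999, -0.045, 0.017, 0.003]
wrist_force: [0.9, 0.1, -1.2]
opening: 21.0
```

Call:
step_arm(targets=[[1,0,0,0,9.9],[1,0,0,0,9.9],[1,0,0,0,9.9],[1,0,0,0,9.9],[1,0,0,0,9.9],[1,0,0,0,9.9],[1,0,0,0,9.9],[1,0,0,0,9.9],[1,0,0,0,9.9],[1,0,0,0,6],[1,0,0,0,0]])

```text
time: 28.98
position: [511.2, -361.2, 142.7]
tool_rot: [-0.622, 0.783, -0.014, 0.011]
wrist_force: [1.6, -0.2, -1.0]
opening: 21.1
```

Run:
```python
from h import *
goto(489.6,-396.3,105,-104.69)
```

```text
t28.98 pos [ 511.2 -361.2  142.7] yaw -103.13 tilt [ 0.034 -0.007] tray [ -19.7 -316.5] F [ 1.62 -0.22 -1.01] Ft 1.63 -0.07 M [ 0.04 -0.03  0.02] op 21.1 q [-0.73  0.58  1.67  0.02  0.87  1.06]
need cm tool [3.91 1.44 3.72] turn 1.5641878103728288
```

The tool has picked up a 2° tilt from fast retracting moves; I'll try a fast outward move and a slow return to undo it before insertion.

Call:
step_arm(targets=[[1,2.6,-4.8,0,0],[1,2.6,-4.8,0,0],[1,2.6,-4.8,0,0],[1,0,0,0,0]])

```text
time: 29.48
position: [637.8, -469.9, 147.7]
tool_rot: [-0.627, 0.779, -0.013, 0.011]
wrist_force: [-0.4, 1.6, -1.7]
opening: 20.8
```

Run:
```python
from h import *
goto(489.6,-396.3,105,-104.69)
```

```text
t29.48 pos [ 637.8 -469.9  147.7] yaw -102.36 tilt [ 0.033 -0.006] tray [ 116.5 -412.9] F [-0.42  1.63 -1.69] Ft -0.57 1.58 M [ 0.05  0.08 -0.03] op 20.8 q [-0.72  0.8   1.18  0.02  1.13  1.05]
need cm tool [-4.01 16.19  3.73] turn 2.325117890176301
```

Call:
step_arm(targets=[[1,0,0,0,2.3],[1,-1,3,0,0],[1,-1,3,0,0],[1,-1,3,0,0],[1,-1,3,0,0],[1,-0.5,2,0,0],[1,0,1,0.5,0],[1,0,0,0,0],[1,0,0,0,0]])

```text
time: 30.6
position: [497.5, -380.4, 137.2]
tool_rot: [-0.618, 0.786, -0.01, 0.011]
wrist_force: [-0.1, 0.6, -1.4]
opening: 21.2
```

Run:
```python
from h import *
goto(489.6,-396.3,105,-104.69)
```

```text
t30.60 pos [ 497.5 -380.4  137.2] yaw -103.57 tilt [ 0.03  -0.003] tray [ -31.5 -336.9] F [-0.13  0.63 -1.38] Ft -0.19 0.61 M [ 0.02 -0.01  0.03] op 21.2 q [-0.77  0.59  1.67  0.03  0.86  1.03]
need cm tool [1.75 0.49 3.2 ] turn 1.1170933835533674
```

Call:
step_arm(targets=[[1,1.1,0.4,1,1.1],[1,0.6,0.2,1,0],[1,0,0,1,0],[1,0,0,0,0],[1,0,0,0,0]])

```text
time: 31.22
position: [488.3, -397.2, 103.4]
tool_rot: [-0.61, 0.792, -0.01, 0.011]
wrist_force: [0.2, -1.3, -0.3]
opening: 21.4
```

Run:
```python
from h import *
goto(488.5,-396.3,85,-104.69)
```

```text
t31.23 pos [ 488.3 -397.2  103.4] yaw -104.74 tilt [ 0.029 -0.002] tray [ -39.1 -354.5] F [ 0.19 -1.26 -0.33] Ft 0.31 -1.24 M [0.05 0.01 0.01] op 21.4 q [-0.8   0.63  1.68  0.03  0.8   1.01]
need cm tool [-0.09  0.06  1.84] turn -0.05331282390935144
```

Call:
step_arm(targets=[[1,-0.09,0.05,1,0],[1,0,0,0.8,0],[1,0,0,0,0],[1,0,0,0,0]])

```text
time: 31.72
position: [489.0, -395.9, 84.4]
tool_rot: [-0.611, 0.792, -0.01, 0.011]
wrist_force: [-1.1, -0.1, -1.6]
opening: 21.3
```

Run:
```python
from h import *
goto(488.5,-396.3,50,-104.69)
snap('scene','s9')
im=cv2.imread('pics/s9.png')[200:330,60:200]; cv2.imwrite('pics/s9c.png',cv2.resize(im,(640,594),interpolation=cv2.INTER_CUBIC))
```

```text
t31.73 pos [ 489.  -395.9   84.4] yaw -104.71 tilt [ 0.03  -0.002] tray [ -38.6 -353.1] F [-1.14 -0.13 -1.57] Ft -1.12 -0.24 M [ 0.06  0.06 -0.  ] op 21.3 q [-0.79  0.66  1.7   0.03  0.76  1.01]
need cm tool [0.07 0.14 3.44] turn -0.020100729436762776
```

View pics/s9c.png

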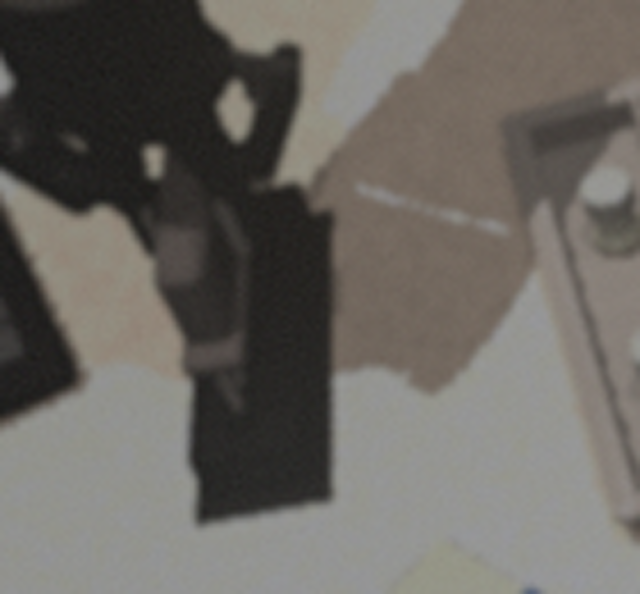

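Rake over the rest, rows consistent. Lower slowly with force checks.

Call:
step_arm(targets=[[1,0.05,0.05,0.6,0],[1,0,0,0.6,0],[1,0,0,0.4,0],[1,0,0,0,0]])

```text
time: 32.28
position: [488.8, -396.4, 67.4]
tool_rot: [-0.611, 0.792, -0.01, 0.011]
wrist_force: [-0.3, 0.3, -1.5]
opening: 21.0
```

Call:
step_arm(targets=[[1,0,0,0.5,0],[1,0,0,0.5,0],[1,0,0,0,0]])

```text
time: 32.65
position: [489.2, -396.5, 56.8]
tool_rot: [-0.611, 0.792, -0.01, 0.011]
wrist_force: [-0.2, 1.0, -0.8]
opening: 21.0
```

Run:
```python
from h import *
goto(488.5,-396.3,49,-104.69)
```

```text
t32.65 pos [ 489.2 -396.5   56.8] yaw -104.71 tilt [ 0.03  -0.002] tray [ -38.3 -353.6] F [-0.25  0.98 -0.76] Ft -0.34 0.95 M [-0.02  0.08  0.03] op 21.0 q [-0.79  0.7   1.71  0.03  0.71  1.01]
need cm tool [0.01 0.09 0.78] turn -0.023724593535860095
```

Tines are in the slot without contact. Lower to seat.

Call:
step_arm(targets=[[1,0,0.05,0.3,0],[1,0,0,0.2,0],[1,0,0,0.1,0]])

```text
time: 33.02
position: [488.9, -396.4, 50.6]
tool_rot: [-0.611, 0.792, -0.01, 0.011]
wrist_force: [-0.2, -0.1, -1.2]
opening: 21.3
```

Call:
step_arm(targets=[[1,0,0,0.1,0]])

```text
time: 33.15
position: [489.1, -396.5, 49.8]
tool_rot: [-0.611, 0.792, -0.01, 0.011]
wrist_force: [0.1, 0.8, 6.1]
opening: 21.2
```

Call:
step_arm(targets=[[1,0,0,0.08,0]])

```text
time: 33.28
position: [489.2, -396.6, 49.6]
tool_rot: [-0.611, 0.792, -0.011, 0.011]
wrist_force: [-1.1, 1.6, 9.8]
opening: 21.5
```

Seated on the rim at the near end. Release.

Call:
step_arm(targets=[[0.3,0,0,-0.02,0],[0,0,0,0,0],[-0.5,0,0,0,0],[-1,0,0,0,0],[-1,0,0,0,0],[-1,0,0,0,0],[-1,0,0,0,0],[-1,0,0,0,0]])

```text
time: 34.28
position: [489.4, -396.8, 50.0]
tool_rot: [-0.611, 0.792, -0.011, 0.011]
wrist_force: [-0.9, 0.9, 0.7]
opening: 85.5
```

Run:
```python
from h import *
st()
snap('scene','s10')
im=cv2.imread('pics/s10.png')[200:330,60:200]; cv2.imwrite('pics/s10c.png',cv2.resize(im,(640,594),interpolation=cv2.INTER_CUBIC))
```

```text
t34.27 pos [ 489.4 -396.8   50. ] yaw -104.71 tilt [ 0.031 -0.004] tray [ -38.1 -353.9] F [-0.86  0.94  0.68] Ft -0.94 0.85 M [-0.02  0.05  0.04] op 85.5 q [-0.79  0.71  1.71  0.03  0.69  1.01]
```

View pics/s10c.png

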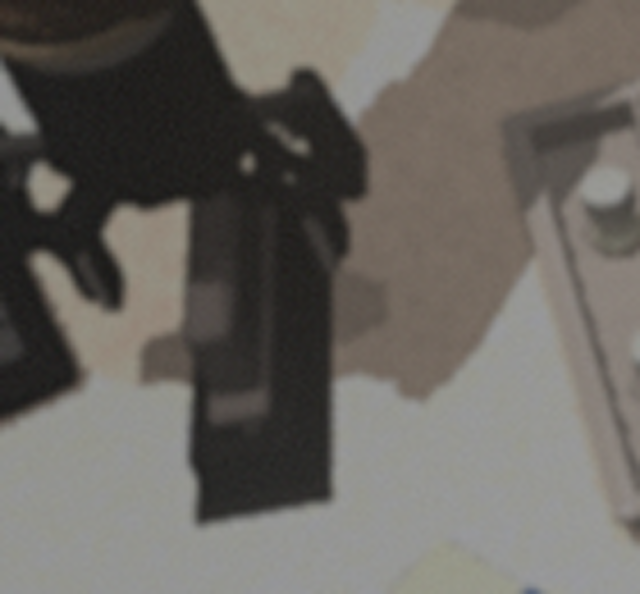

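Fingers clear of the grip, rake stands in the rest. Retreat straight up, then away.

Call:
step_arm(targets=[[-1,0,0,-2,0],[-1,0,0,-3,0],[-1,0,0,-4,0],[-1,0,0,-4,0],[-1,0,0,-3,0],[-1,5,3,0,0],[-1,5,3,0,0],[-1,5,3,0,0],[-1,0,0,0,0],[-1,0,0,0,0]])

```text
time: 35.58
position: [356.1, -521.2, 226.0]
tool_rot: [-0.611, 0.791, -0.017, 0.011]
wrist_force: [0.0, 0.3, -0.2]
opening: 85.6
```

Run:
```python
from h import *
st(); im,d=snap('top','t11'); W=W_of(d); z=W[...,2]; T=w2t(W.reshape(-1,3)).reshape(480,640,2)
v,u=np.mgrid[0:480,0:640]
m=((z>78)&(z<95)&(u>480)&(u<560)&(v>250)&(v<360)); q=W[m]; print('grip',len(q),np.median(q[:,2]),cv2.minAreaRect(q[:,:2].astype(np.float32)))
A_=np.c_[q[:,:2],np.ones(len(q))]; print('grip plane slope',np.linalg.lstsq(A_,q[:,2],rcond=None)[0][:2])
m=(z>13)&(z<23)&(T[...,0]<109)&(T[...,0]>-100)&(T[...,1]<189)&(T[...,1]>60)
q=T[m]; print('y',np.percentile(q[:,1],[3,97]))
for i in range(5):
    a=119+14*i; k=q[(q[:,1]>a+3)&(q[:,1]<a+11)&(q[:,0]>-20)]; print(i,np.percentile(k[:,0],[1,99]).round(1))
W0=np.load('pics/W0.npy'); m=(z>20)&(z<30)&(abs(T[...,0])<80)&(T[...,1]>185)&(T[...,1]<197.5);print('part',np.percentile(T[m][:,1],[2,98]))
cv2.imwrite('pics/t11c.png',cv2.resize(im[120:380,100:560],(796,450),interpolation=cv2.INTER_CUBIC))
```

```text
t35.58 pos [ 356.1 -521.2  226. ] yaw -104.59 tilt [ 0.038 -0.013] tray [-159.2 -490.2] F [ 0.04  0.28 -0.25] Ft 0.01 0.29 M [ 0.03  0.03 -0.  ] op 85.6 q [-1.09  0.49  1.57  0.03  1.05  0.72]
grip 612 87.86289076982442 ((489.007080078125, -394.4774475097656), (23.1086368560791, 104.03800964355469), 75.25908660888672)
grip plane slope [-0.04187218 -0.15820803]
y [121.6170625 186.7713169]
0 [  0.8 107.3]
1 [  1.2 107.2]
2 [  2.3 108.5]
3 [  0.9 107.5]
4 [  1.7 107.7]
part [185.45194798 194.83655829]
```

View pics/t11c.png

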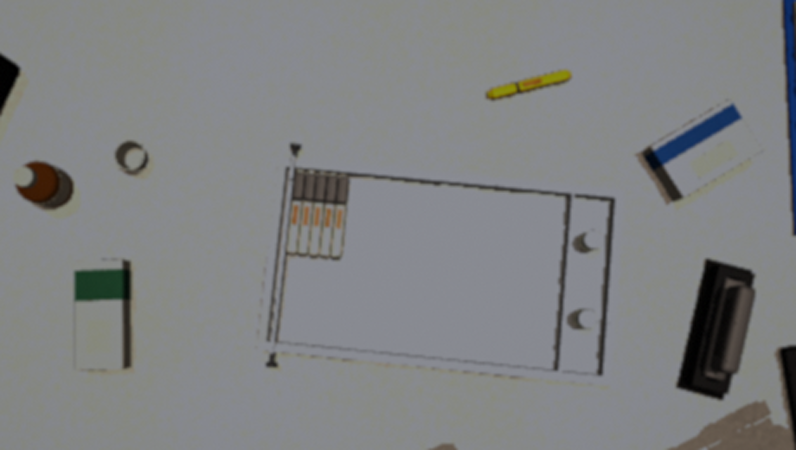

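Row is snug in the corner against partition and far wall; the rake's grip is at the same height (87.9 vs 88.1 mm) and place (within ~1 mm) as at the start; everything else unmoved. Hand in.

```bash
python3 -c "
from workcell import arm
print(arm.hand_in())"
```

```text
the job is handed in; nothing more can be done
None
```

The job is done and handed in at about 36 s on the robot's clock, against the 72 s limit; no verdict was reported.

**What I did**
- Took the rake from its rest and combed the five pens along the tray into one row against the partition. I held a push of about 5 N for roughly 1.4 s.
- Evened the ends by pushing the row against the far long wall, again at about 5 N.
- Stood the rake back in its rest and moved the arm clear.

**What the last checks showed**
- **Row:** The five pens lie side by side over about 70 mm, against the partition.
- **Ends:** The wrist camera put the near ends even to about 0.1 mm. The final top view agrees only to about 1.5 mm, which I put down to its coarser resolution.
- **Rake:** The grip is within about 1 mm of where it started, and its height matches to 0.2 mm.
- **Everything else:** The other objects look unmoved in the last picture.

**What did not go perfectly**
- **Force:** First contact at the partition peaked briefly at nearly 10 N before I backed off to the 5 N hold.
- **Tilt:** The tool had picked up about 2° of tilt by the time I put the rake back. One attempt to undo it did not work, and I set the rake down tilted. The final grip height suggests it settled properly. A plane fit to the grip top was too uncertain to confirm it is level.

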